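Clear the bake tile and lift it level with the clay bear on it

TASK

Hold the scraper block and sweep all three loose clay offcuts off the white bake tile into the red scrap tray under its end (do not touch the offcuts with the gripper), then stand the scraper upright on the desk and let go of it. Then grip the tile, lift it at least 10 cm above its stand with the little bear still standing on it, and finish while holding it there, level and still. Leave the jar, the paint bottle and the mug where they are.

Things in the scene. Friction and masses are not known exactly. Their poses are not given: they have to be found in the camera images.
- tile: White ceramic bake tile, 240 (its x) x 58 (its y) x 12 mm, about 0.4 kg, loose, centred on the stand, underside 42 mm and top 54 mm above the desk. The bear stands near its -x end, the offcuts lie on its +x half; its +x end hangs 18 mm over the scrap tray. Origin: centre of its underside, z up. Grip it across its 58 mm width at the middle, where both sides are free.
- stand: Fixed aluminium stand under the tile, 42 mm high: two cross blocks (22 x 44 mm) at x = -70 and +70 mm joined by a low foot plate 180 x 40 x 6 mm; nothing of it is wider than 44 mm. Origin: centre of its underside, on the desk; x along the tile.
- tray: Fixed red open scrap tray, 120 x 120 mm outside, 34 mm high, 4 mm walls and floor, on the desk below the tile's +x end; its centre is 162 mm from the middle of the stand along the stand's +x. Origin: centre of its underside.
- bear: Finished clay figure: a white bear with black ears sitting on a round teal base 34 mm across, 45 mm tall in all, 45 g, standing loose about 95 mm from the tile's middle towards its -x end. Origin: centre of its underside, z up.
- chip_a: Loose hardened clay offcut, magenta, a rounded block 22 x 18 x 12 mm, 10 g, at the start lying flat on the clear half (+x) of the tile. Origin: centre of its underside, z up. The nearest of the three to the tile's middle (its centre 8 to 16 mm from it).
- chip_b: Loose hardened clay offcut, blue, a rounded block 22 x 18 x 12 mm, 10 g, at the start lying flat on the clear half (+x) of the tile. Origin: centre of its underside, z up.
- chip_c: Loose hardened clay offcut, yellow-orange, a rounded block 22 x 18 x 12 mm, 10 g, at the start lying flat on the clear half (+x) of the tile. Origin: centre of its underside, z up. The nearest of the three to the tile's +x end.
- scraper: Scraper block standing upright on the desk, 58 mm tall, 90 g: a black bar 26 (its x) x 78 (its y) x 20 mm high, its flat underside the wiping edge, with a brown wooden grip 20 (x) x 50 (y) mm on top from 20 to 58 mm height. Origin: centre of its underside. Grip it across its 20 mm thickness (its x).
- jar: Bystander: amber jar with white cap, 56 mm wide, 62 mm tall. Origin: centre of its underside.
- paint: Bystander: blue paint bottle with black cap, 48 mm wide, 75 mm tall. Origin: centre of its underside.
- mug: Bystander: red mug, 72 mm wide, 80 mm tall, with handle. Origin: centre of its underside.
Things that resemble listed ones, but are neither listed nor needed, are in the scene too. What is meant by the chip_a is not brown, and is the smaller of those in its own colour.

How it is judged:
By the outcome, as a careful person would: the job done as asked, in the order asked, and still so for the second after the job is handed in, while the arm keeps its last pose, push and grip.
It also fails if it takes over 67 s, if anything falls off the work surface, if the arm or the gripper's body presses on something with over 40 N, if the wrist force passes 120 N, or if a joint passes its speed limit or range.

ROBOT

A 6-joint arm with a two-finger parallel gripper is mounted at the origin on the work surface. World frame = base frame: x ahead of the robot, y to its left, z up, the work surface at z = 0. Lengths are in m, angles in rad, forces in N, time in s.
With the tool pointing down it reaches from about 0.325 to 0.75 m from the base axis. Payload 7.6 kg.
Tool frame: the origin (TCP) lies on the centre line of the jaws, within the pads' length; the fingertips stand 11 mm ahead of it and the grasp point (between the pads) lies 8 mm behind it; z points along the fingers, y is the line along which they close (so a half turn about z gives the same grasp; the last joint's range is limited). The gripper opens to 85 mm and grips with 20 to 120 N. Pads are 22 mm wide; open, the fingers measure 114 mm over their backs; the gripper's body (76 mm by 85 mm) begins 54 mm behind the grasp point. The pads swing forward as they close: fully open they stand 13 mm farther back than shut.
Start: joints at [1.203, 0.052, 1.401, -0, 1.689, -0.07], TCP at [0.154, 0.502, 0.242] pointing down, gripper open.
Joint ranges: [-2.9, 2.9], [-0.91, 2.17], [0.12, 2.37], [-1.06, 4.2], [0.26, 2.73], [-2.93, 2.93]. Speed limits (rad/s): [2.57, 2.57, 3.01, 3.14, 3.14, 3.14].

INTERFACE

Orientations are given as a unit quaternion [x, y, z, w].
In Python, from plant import ctrl gives the robot as it stands.
- The arm moves only by the tool servo_tool, never from a script. Its argument "series" is a list of rows, each a list of 7 numbers: the closure in counts, from 0 (fully open) to 255 (shut), then the shift along the tool's x, y, z in mm, then the turn, a rotation vector about the tool's x, y, z in rad. A call has exactly 8 rows; each row is the pose to reach, as a shift and turn from the pose commanded when the call began, along the tool's axes at that moment; what a row does not reach only later rows make up. A row lasts 1/12 s, in which the tool goes at most 41.7 mm and 7.16 degrees, less where a joint would pass 70% of its speed; a pose out of reach is approached as far as the arm can. A call with a gripper value outside its range is refused whole. The fingers move at their own pace and stop on an object; "grip_force" is the grip in N (left out, the last holds). Time passes only in rows, so rows that repeat a pose let the fingers close, or fill a call up. It gives the time, the measured TCP pose, the force, the opening and the grip force at its end, in the units of the state.
- ctrl.get_state(): the state, without advancing time (a new reading comes with each control period).
- ctrl.grab_frame(name): name is "scene" or "top" or "wrist"; returns (picture, depth): 420x560x3 uint8, red, green, blue; 420x560 float32, m along the optical axis (not along the pixel's ray), 0 where there is no reading.
- ctrl.get_calibration(name): a dict with "camera_matrix" (3x3 intrinsics, pixels), "rvec" (rotation vector, rad) and "tvec" (3), from world to camera coordinates, as OpenCV has them; the wrist camera has in their place "T_tool_cam" (4x4, takes a point from camera to tool coordinates, whose origin is the TCP and whose axes are the flange's). Camera axes: x right, y down, z forward; pixel columns grow to the right and rows downward; lengths in m; the calibration is good to about 2 mm. A picture is of the moment at which its call begins: read the wrist's pose just before it. get_calibration takes no time and is no camera call.
- ctrl.sign_off(): hands the job in; it is judged then, once.
The state is a dict: "time": time; "q": joint angles; "qd": joint speeds; "effort": joint torques, N m; "tcp_pos": TCP position; "tool_rot": TCP orientation; "force": force on the tool from outside, world axes, zero at the start; "wrist_torque": the same for the moment, N m; "width": finger opening in m; "grip_force": force on a finger pad.
Only numpy, scipy, OpenCV 4.12 (cv2) and the standard library are available. Lean on these libraries where they do the work, as an engineer would, in place of code of your own. Each camera call takes 0.05 s, during which the arm holds its last target. There are 200 camera calls.

## Working session

There is one attempt and no reset: what is moved stays moved. The work goes in short steps, Python scripts to look and compute and a tool call to move; the robot and the scene stay as the last step left them, time stands still between calls to the robot, and variables do not carry over. Pictures are saved under pics/ and viewed, at most 10 in all, crops included, and the job is handed in when it is done.

Besides the shell and the picture viewer there is one more tool, called after "Call:" in YAML: its name, and indented under it one key for each argument. servo_tool: Moves the arm, as the interface text tells. Its arguments: {"type":"object","properties":{"series":{"type":"array","items":{"type":"array","items":{"type":"number"}}},"grip_force":{"type":"number"}},"required":["series"]}

```bash
ls; mkdir -p pics; cat > h.py <<'E'
import numpy as np,cv2
from scipy.spatial.transform import Rotation as R
from plant import ctrl
def cloud(n):
    s=ctrl.get_state(); im,d=ctrl.grab_frame(n); c=ctrl.get_calibration(n)
    K=np.array(c["camera_matrix"]); v,u=np.mgrid[:420,:560]
    p=np.stack([(u-K[0,2])*d/K[0,0],(v-K[1,2])*d/K[1,1],d],-1)
    if n=="wrist":
        T=np.array(c["T_tool_cam"]); p=p@T[:3,:3].T+T[:3,3]
        p=p@R.from_quat(s["tool_rot"]).as_matrix().T+s["tcp_pos"]
    else:
        p=(p-np.array(c["tvec"]).ravel())@cv2.Rodrigues(np.array(c["rvec"]))[0]
    p[d==0]=np.nan
    return im,p
def save(n,im): cv2.imwrite("pics/"+n,cv2.cvtColor(im,cv2.COLOR_RGB2BGR))
E
python3 - <<'E'
from h import *
s=ctrl.get_state();print(s)
for n in("top","scene"):
    im,p=cloud(n);save(n+"1.png",im);np.savez(n+"1.npz",im=im,p=p)
    for v in range(0,420,60):print([tuple(np.round(p[v,u],2)) for u in(0,280,559)])
E
```

```text
pics
{'time': 0.0, 'q': array([ 1.20271137e+00,  5.28481665e-02,  1.40173099e+00, -2.99863848e-06,
        1.68860349e+00, -7.02900798e-02]), 'qd': array([ 0.0007079 ,  0.00049782, -0.00325642,  0.00059331, -0.00148975,
        0.00012765]), 'effort': array([-8.82071545e-04, -3.81655204e+01, -3.60191631e+01, -8.44428178e-05,
        6.07203576e-03,  5.31018190e-05]), 'tcp_pos': array([0.15391258, 0.50163345, 0.24146329]), 'tool_rot': array([ 1.48347988e-01,  9.88934903e-01, -7.76297585e-04, -1.71407504e-04]), 'force': array([-0.13189048, -0.10524303, -0.03266627]), 'wrist_torque': array([ 0.00603989,  0.00794671, -0.01042927]), 'grip_force': 0.0, 'width': 0.08529384551618678}
[(np.float64(1.71), np.float64(1.13), np.float64(-0.69)), (np.float64(1.72), np.float64(-0.08), np.float64(-0.71)), (np.float64(1.71), np.float64(-1.31), np.float64(-0.71))]
[(np.float64(1.46), np.float64(1.13), np.float64(-0.75)), (np.float64(1.45), np.float64(-0.08), np.float64(-0.74)), (np.float64(0.99), np.float64(-0.72), np.float64(-0.0))]
[(np.float64(0.85), np.float64(0.55), np.float64(-0.0)), (np.float64
[... 1257 characters left out ...]
0.11), np.float64(-0.0))]
[(np.float64(0.99), np.float64(-0.57), np.float64(0.0)), (np.float64(0.52), np.float64(-0.18), np.float64(0.0)), (np.float64(0.06), np.float64(0.21), np.float64(0.0))]
[(np.float64(1.2), np.float64(-1.25), np.float64(-0.75)), (np.float64(0.63), np.float64(-0.05), np.float64(0.0)), (np.float64(0.22), np.float64(0.29), np.float64(0.0))]
[(np.float64(1.28), np.float64(-0.95), np.float64(-0.75)), (np.float64(0.71), np.float64(0.04), np.float64(0.0)), (np.float64(0.34), np.float64(0.35), np.float64(0.0))]
[(np.float64(1.35), np.float64(-0.7), np.float64(-0.74)), (np.float64(0.77), np.float64(0.12), np.float64(0.01)), (np.float64(0.44), np.float64(0.39), np.float64(0.0))]
```

View pics/top1.png

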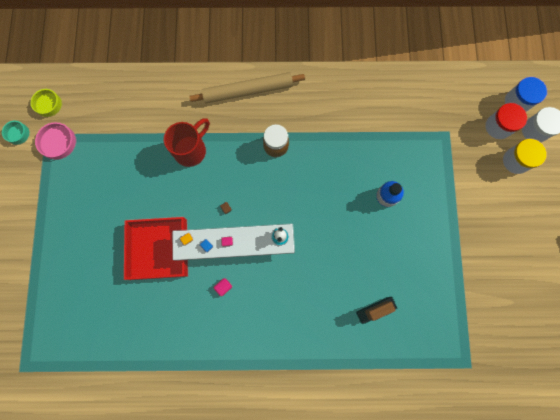

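View pics/scene1.png

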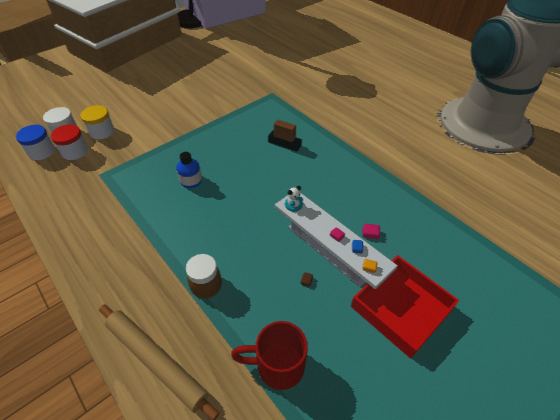

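The top view shows the tile from (172,246) to (295,239), with the bear at (280,236) and the chips at (227,242), (206,246) and (186,239). The tray is at (155,250) and the scraper at (377,310). The decoys, at (222,287) and (225,208), lie on the mat. The scene view agrees.

```bash
python3 - <<'E'
from h import *
z=np.load("top1.npz");im=z["im"];p=z["p"]
hsv=cv2.cvtColor(im,cv2.COLOR_RGB2HSV).astype(int);H,S,V=hsv[...,0],hsv[...,1],hsv[...,2]
vv,uu=np.mgrid[:420,:560]
def box(a,b,c,d):return (uu>=a)&(uu<=b)&(vv>=c)&(vv<=d)
def rep(n,m):
    q=p[m];q=q[np.isfinite(q[:,0])]
    r=cv2.minAreaRect((q[:,:2]*1000).astype(np.float32))
    print(n,len(q),"med",np.median(q,0).round(4),"rect",np.round(r[0],1),np.round(r[1],1),round(r[2],1))
t=box(160,305,215,270)&(abs(p[...,2]-.054)<.005)&(S<60)
rep("tile",t)
tt=box(160,305,215,270)&(p[...,2]>.046)
rep("tile all",tt)
z_=p[...,2]
for n,b,lo,hi in(("a",(218,237,234,250),.058,.075),("b",(197,214,237,254),.058,.075),("c",(177,195,231,247),.058,.075),("bear",(265,297,222,252),.06,.12)):
    rep(n,box(*b)&(z_>lo)&(z_<hi))
B=box(345,410,290,330)
rep("scr grip",B&(z_>.05)); rep("scr all",B&(z_>.012)); rep("bar",B&(z_>.012)&(z_<.03))
rep("tray",box(115,195,210,290)&(z_>.025)&(z_<.04)&(H<8)|box(115,195,210,290)&(z_>.025)&(z_<.04)&(H>172))
rep("jar",box(255,300,115,165)&(z_>.05));rep("paint",box(370,415,170,215)&(z_>.05));rep("mug",box(160,215,110,170)&(z_>.06))
rep("decoy",box(212,233,278,298)&(z_>.008))
E
```

```text
tile 2938 med [0.5667 0.019  0.0544] rect [570.  22.] [ 58.4 239.2] 3.0
tile all 3551 med [0.5684 0.0227 0.0547] rect [570.   22.3] [ 58.5 240. ] 3.0
a 109 med [0.5694 0.0335 0.0662] rect [572.2  36.7] [26.5 27.2] 14.2
b 108 med [0.5611 0.0723 0.066 ] rect [562.6  73.2] [31.5 22.9] 9.2
c 107 med [0.5741 0.1121 0.0659] rect [575.  113.5] [18.5 22.8] 29.9
bear 216 med [ 0.5762 -0.0698  0.091 ] rect [578.3 -69.8] [31.5 30. ] 89.1
scr grip 287 med [ 0.4341 -0.2635  0.0583] rect [ 434.2 -264. ] [20.  49.5] 23.1
scr all 571 med [ 0.4345 -0.2577  0.0504] rect [ 434.3 -264. ] [26.1 77.9] 22.5
bar 234 med [ 0.4361 -0.2436  0.0206] rect [ 434.3 -264. ] [26.1 77.9] 22.5
tray 578 med [0.5629 0.2077 0.0339] rect [561.3 184.1] [120.4 121.3] 3.3
jar 461 med [ 0.786  -0.0633  0.0625] rect [786.9 -64. ] [48.  48.1] 86.4
paint 290 med [ 0.6669 -0.2973  0.0559] rect [ 670.3 -300.1] [39.9 37.8] 44.0
mug 535 med [0.7849 0.121  0.0745] rect [786.6 124.1] [71.4 92.7] 78.9
decoy 200 med [0.4819 0.0463 0.0173] rect [481.9  46.9] [26.2 31.2] 44.7
```

```bash
cat > go.py <<'E'
import sys
from h import *
# go.py x y z(mm) yaw_of_tool_y(deg): shift/turn in tool axes
x,y,z,w=map(float,sys.argv[1:5]); s=ctrl.get_state()
r=R.from_quat(s["tool_rot"]); a=np.radians(w)
Y=np.array([np.cos(a),np.sin(a),0]);Z=np.array([0,0,-1.]);T=R.from_matrix(np.stack([np.cross(Y,Z),Y,Z],1))
d=r.inv().apply(np.array([x,y,z])-1000*s["tcp_pos"])
print("t",round(s["time"],2),"pos",(1000*s["tcp_pos"]).round(1),"shift",d.round(1),"len",np.linalg.norm(d).round(),"turn",(r.inv()*T).as_rotvec().round(4),"F",s["force"].round(1),"w",round(s["width"],4),"q6",s["q"][5].round(2))
E
python3 go.py 400 150 242 22.5
```

```text
t 0.1 pos [154.  501.7 241.6] shift [-3.384e+02 -2.640e+02 -1.000e-01] len 429.0 turn [-1.300e-03  6.000e-04  8.802e-01] F [ 0.2 -0.6 -0.5] w 0.0856 q6 -0.07
```

Call:
servo_tool:
  series:
    - [0, -31.5, -24.6, 0, 0, 0, 0.11]
    - [0, -63, -49.2, 0, 0, 0, 0.22]
    - [0, -94.5, -73.8, 0, 0, 0, 0.33]
    - [0, -126, -98.4, 0, 0, 0, 0.44]
    - [0, -157.5, -123, 0, 0, 0, 0.55]
    - [0, -189, -147.6, 0, 0, 0, 0.66]
    - [0, -220.5, -172.2, 0, 0, 0, 0.77]
    - [0, -252, -197, 0, 0, 0, 0.88]

```text
time: 0.77
tcp_pos: [0.3376, 0.2378, 0.2421]
tool_rot: [0.558, 0.83, 0.0, -0.0]
force: [1.2, 0.7, 0.2]
width: 0.0853
grip_force: 0.0
```

```bash
python3 go.py 434 -264 130 22.5
```

```text
t 0.77 pos [337.6 237.8 242.1] shift [-501.  -100.6  112. ] len 523.0 turn [-0.     -0.0001 -0.0048] F [1.2 0.7 0.2] w 0.0853 q6 0.14
```

Call:
servo_tool:
  series:
    - [0, -39, -7.8, 5, 0, 0, -0.005]
    - [0, -78, -15.7, 10, 0, 0, -0.005]
    - [0, -117, -23.5, 15, 0, 0, -0.005]
    - [0, -156, -31.3, 20, 0, 0, -0.005]
    - [0, -195, -39, 25, 0, 0, -0.005]
    - [0, -234, -47, 30, 0, 0, -0.005]
    - [0, -273, -54.8, 35, 0, 0, -0.005]
    - [0, -312, -62.6, 40, 0, 0, -0.005]

```text
time: 1.43
tcp_pos: [0.3985, -0.0746, 0.2019]
tool_rot: [0.553, 0.833, 0.0, 0.0]
force: [0.9, 0.8, 0.9]
width: 0.0855
grip_force: 0.0
```

```bash
python3 go.py 434 -264 110 22.5
```

```text
t 1.43 pos [398.5 -74.6 201.9] shift [-188.4  -40.7   91.9] len 214.0 turn [ 0.0003 -0.      0.0051] F [0.9 0.8 0.9] w 0.0855 q6 -0.67
```

Call:
servo_tool:
  series:
    - [0, -31, -7, 15, 0, 0, 0.005]
    - [0, -63, -13.5, 30, 0, 0, 0.005]
    - [0, -94, -20, 45, 0, 0, 0.005]
    - [0, -126, -27, 60, 0, 0, 0.005]
    - [0, -157, -34, 76, 0, 0, 0.005]
    - [0, -178, -38.5, 87, 0, 0, 0.005]
    - [0, -188.4, -40.7, 92, 0, 0, 0.005]
    - [0, -188.4, -40.7, 92, 0, 0, 0.005]

```text
time: 2.1
tcp_pos: [0.4335, -0.2629, 0.1085]
tool_rot: [0.556, 0.831, 0.0, -0.002]
force: [-0.3, 0.2, 0.6]
width: 0.0855
grip_force: 0.0
```

```bash
python3 go.py 434 -264 33 22.5;  python3 - <<'E'
from h import *
im,p=cloud("wrist");save("w1.png",im)
vals=p[...,2]; m=(vals>.045)&(vals<.07)&(np.hypot(p[...,0]-.434,p[...,1]+.264)<.06)
q=p[m];print(len(q),np.median(q,0));print(cv2.minAreaRect((q[:,:2]*1000).astype(np.float32)))
E
```

```text
t 2.1 pos [ 433.5 -262.9  108.5] shift [-1.4  0.1 75.5] len 76.0 turn [-0.0018 -0.0028 -0.0018] F [-0.3  0.2  0.6] w 0.0855 q6 -1.01
2205 [ 0.43379563 -0.26076719  0.0568442 ]
((434.6488037109375, -263.2589416503906), (19.79252052307129, 49.920738220214844), 22.569461822509766)
```

View pics/w1.png

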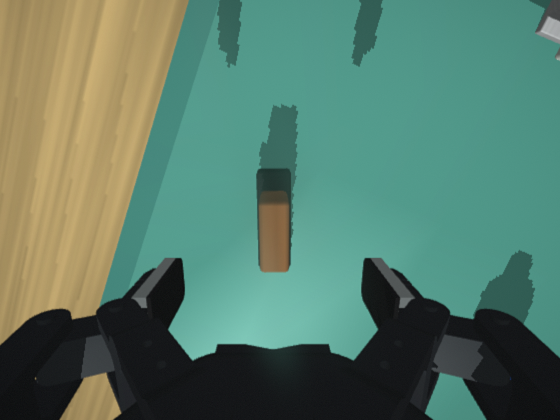

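The wrist view shows the scraper's grip at (275,230), centred between the open fingers and aligned with them. I'll descend and grip.

Call:
servo_tool:
  series:
    - [0, -1, 0.3, 15, 0, 0, 0]
    - [0, -1, 0.3, 30, 0, 0, 0]
    - [0, -1, 0.3, 45, 0, 0, 0]
    - [0, -1, 0.3, 58, 0, 0, 0]
    - [0, -1, 0.3, 67, 0, 0, 0]
    - [0, -1, 0.3, 72, 0, 0, 0]
    - [120, -1, 0.3, 72, 0, 0, 0]
    - [255, -1, 0.3, 72, 0, 0, 0]
  grip_force: 50

```text
time: 2.82
tcp_pos: [0.4354, -0.2626, 0.0391]
tool_rot: [0.555, 0.832, 0.0, 0.001]
force: [0.9, -0.2, 0.0]
width: 0.0639
grip_force: 0.0
```

Call:
servo_tool:
  series:
    - [255, 0, 0, 0, 0, 0, 0]
    - [255, 0, 0, 0, 0, 0, 0]
    - [255, 0, 0, 0, 0, 0, 0]
    - [255, 0, 0, 0, 0, 0, 0]
    - [255, 0, 0, 0, 0, 0, 0]
    - [255, 0, 0, 0, 0, 0, 0]
    - [255, 0, 0, 0, 0, 0, 0]
    - [255, 0, 0, 0, 0, 0, 0]

```text
time: 3.48
tcp_pos: [0.4352, -0.263, 0.0388]
tool_rot: [0.555, 0.832, 0.0, 0.0]
force: [-1.6, 0.8, 5.7]
width: 0.0193
grip_force: 53.2
```

```bash
python3 go.py 434 -264 150 93
```

```text
t 3.48 pos [ 435.2 -263.    38.8] shift [  -0.5   -1.4 -111.2] len 111.0 turn [-0.0000e+00  9.0000e-04 -1.2302e+00] F [-1.6  0.8  5.7] w 0.0193 q6 -1.01
```

Call:
servo_tool:
  series:
    - [255, 0, 0, -10, 0, 0, 0]
    - [255, 0, 0, -30, 0, 0, -0.08]
    - [255, 0, 0, -55, 0, 0, -0.18]
    - [255, 0, 0, -80, 0, 0, -0.29]
    - [255, 0, 0, -105, 0, 0, -0.4]
    - [255, 0, 0, -125, 0, 0, -0.51]
    - [255, 0, 0, -140, 0, 0, -0.62]
    - [255, 0, 0, -140, 0, 0, -0.73]

```text
time: 4.15
tcp_pos: [0.436, -0.2635, 0.1825]
tool_rot: [0.219, 0.976, -0.001, 0.003]
force: [0.8, -1.2, -0.9]
width: 0.0191
grip_force: 52.4
```

```bash
python3 go.py 572 -10 178 93
```

```text
t 4.15 pos [ 436.  -263.5  182.5] shift [-14.4 287.3   4.3] len 288.0 turn [-0.0023  0.0056 -0.4946] F [ 0.8 -1.2 -0.9] w 0.0191 q6 -1.74
```

Call:
servo_tool:
  series:
    - [255, -1, 20, 0, 0, 0, -0.06]
    - [255, -3, 58, 0, 0, 0, -0.13]
    - [255, -5, 98, 0, 0, 0, -0.2]
    - [255, -7, 138, 1, 0, 0, -0.28]
    - [255, -9, 178, 2, 0, 0, -0.36]
    - [255, -11, 218, 3, 0, 0.003, -0.43]
    - [255, -13, 255, 4, 0, 0.003, -0.495]
    - [255, -14.4, 280, 4, 0, 0.003, -0.495]

```text
time: 4.82
tcp_pos: [0.5697, -0.0134, 0.174]
tool_rot: [-0.026, 1.0, 0.001, -0.002]
force: [0.0, -0.3, -1.0]
width: 0.0193
grip_force: 52.4
```

Call:
servo_tool:
  series:
    - [255, 0, 0, 0, 0, 0, 0]
    - [255, 0, 0, 0, 0, 0, 0]
    - [255, 0, 0, 0, 0, 0, 0]
    - [255, 0, 0, 0, 0, 0, 0]
    - [255, 0, 0, 0, 0, 0, 0]
    - [255, 0, 0, 0, 0, 0, 0]
    - [255, 0, 0, 0, 0, 0, 0]
    - [255, 0, 0, 0, 0, 0, 0]

```text
time: 5.48
tcp_pos: [0.5691, -0.0171, 0.1744]
tool_rot: [-0.023, 1.0, 0.0, -0.001]
force: [0.3, 0.0, -1.4]
width: 0.0192
grip_force: 52.4
```

```bash
python3 go.py 571.7 -10 110 93;  python3 - <<'E'
from h import *
im,p=cloud("wrist");save("w2.png",im)
E
```

```text
t 5.48 pos [569.1 -17.1 174.4] shift [-3.1  6.9 64.4] len 65.0 turn [ 0.0008 -0.0027 -0.0059] F [ 0.3  0.  -1.4] w 0.0192 q6 -1.71
```

View pics/w2.png

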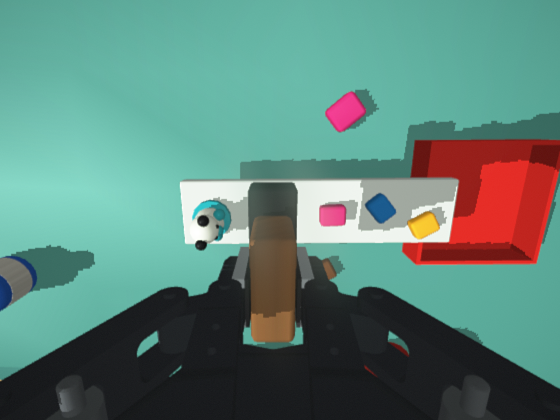

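The scraper is held square above the gap between the bear at (208,225) and the magenta chip at (333,214). The three chips are on the tile. I'll go down.

Call:
servo_tool:
  series:
    - [255, -2, 4, 10, 0, -0.002, -0.006]
    - [255, -3, 7, 26, 0, -0.002, -0.006]
    - [255, -3, 7, 42, 0, -0.002, -0.006]
    - [255, -3, 7, 55, 0, -0.002, -0.006]
    - [255, -3, 7, 64, 0, -0.002, -0.006]
    - [255, -3, 7, 70, 0, -0.002, -0.006]
    - [255, -3, 7, 73, 0, -0.002, -0.006]
    - [255, -3, 7, 74, 0, -0.002, -0.006]

```text
time: 6.2
tcp_pos: [0.5716, -0.0095, 0.1]
tool_rot: [-0.027, 1.0, 0.0, -0.001]
force: [-0.6, 1.1, -0.5]
width: 0.0194
grip_force: 52.4
```

```bash
python3 go.py 571.7 -10 95 93; python3 go.py 563.5 146 95 93
```

```text
t 6.2 pos [571.6  -9.5 100. ] shift [-0.  -0.5  5. ] len 5.0 turn [ 0.0008 -0.001   0.0008] F [-0.6  1.1 -0.5] w 0.0194 q6 -1.71
t 6.2 pos [571.6  -9.5 100. ] shift [-1.000e-01  1.557e+02  5.100e+00] len 156.0 turn [ 0.0008 -0.001   0.0008] F [-0.6  1.1 -0.5] w 0.0194 q6 -1.71
```

Call:
servo_tool:
  series:
    - [255, 0, 0, 2.5, 0, 0, 0]
    - [255, 0, 0, 4.8, 0, 0, 0]
    - [255, 0, 3, 4.8, 0, 0, 0]
    - [255, 0, 8, 4.8, 0, 0, 0]
    - [255, 0, 13, 4.8, 0, 0, 0]
    - [255, 0, 18, 4.8, 0, 0, 0]
    - [255, 0, 23, 4.8, 0, 0, 0]
    - [255, 0, 28, 4.8, 0, 0, 0]

```text
time: 6.87
tcp_pos: [0.5702, 0.0192, 0.0957]
tool_rot: [-0.027, 1.0, 0.0, -0.0]
force: [-0.5, -1.2, -1.1]
width: 0.0193
grip_force: 52.4
```

```bash
python3 go.py 563.5 146 95 93;  python3 - <<'E'
from h import *
im,p=cloud("top");save("t2.png",cv2.resize(im[190:300,100:320],None,fx=3,fy=3))
E
```

```text
t 6.87 pos [570.2  19.2  95.7] shift [-1.00e-01  1.27e+02  8.00e-01] len 127.0 turn [ 0.0008 -0.0005  0.0012] F [-0.5 -1.2 -1.1] w 0.0193 q6 -1.66
```

View pics/t2.png

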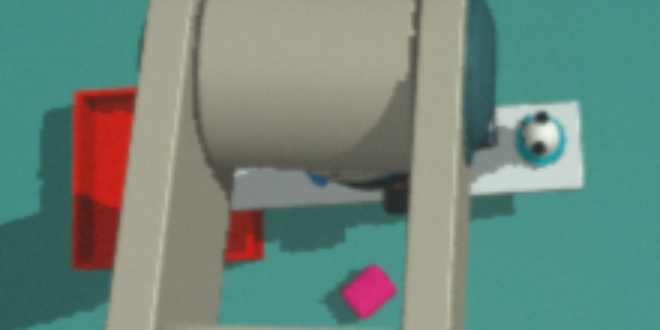

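The arm hides the sweep in the top view. The bear still stands at (540,138) and there's no load on the wrist, so I'll go on.

Call:
servo_tool:
  series:
    - [255, 0, 5, 0.6, 0, 0, 0]
    - [255, 0, 10, 0.8, 0, 0, 0]
    - [255, 0, 15, 0.8, 0, 0, 0]
    - [255, 0, 20, 0.8, 0, 0, 0]
    - [255, 0, 25, 0.8, 0, 0, 0]
    - [255, 0, 30, 0.8, 0, 0, 0]
    - [255, 0, 35, 0.8, 0, 0, 0]
    - [255, 0, 40, 0.8, 0, 0, 0]

```text
time: 7.58
tcp_pos: [0.568, 0.059, 0.0947]
tool_rot: [-0.027, 1.0, 0.0, -0.0]
force: [-0.2, 0.5, -1.7]
width: 0.0191
grip_force: 52.4
```

Call:
servo_tool:
  series:
    - [255, 0, 5, 0, 0, 0, 0]
    - [255, 0, 10, 0, 0, 0, 0]
    - [255, 0, 15, 0, 0, 0, 0]
    - [255, 0, 20, 0, 0, 0, 0]
    - [255, 0, 25, 0, 0, 0, 0]
    - [255, 0, 30, 0, 0, 0, 0]
    - [255, 0, 35, 0, 0, 0, 0]
    - [255, 0, 40, 0, 0, 0, 0]

```text
time: 8.25
tcp_pos: [0.5658, 0.0989, 0.0948]
tool_rot: [-0.027, 1.0, 0.0, -0.0]
force: [-0.2, 0.2, -0.9]
width: 0.019
grip_force: 52.4
```

```bash
python3 go.py 563.5 146 95 93;  python3 - <<'E'
from h import *
im,p=cloud("wrist");save("w3.png",im)
E
```

```text
t 8.25 pos [565.8  98.9  94.8] shift [-0.2 47.1 -0.2] len 47.0 turn [ 0.0009 -0.0008  0.0009] F [-0.2  0.2 -0.9] w 0.019 q6 -1.52
```

View pics/w3.png

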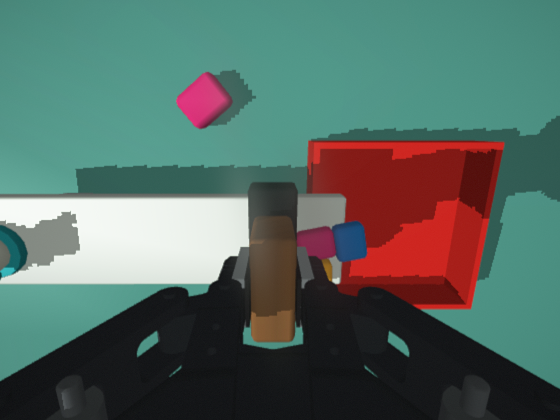

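The bar is at about (273,240), pushing the chips towards the edge. Blue is at (349,241), at the tile's end, with magenta at (316,243) and yellow at (327,270) behind it. I'll finish the sweep.

Call:
servo_tool:
  series:
    - [255, 0, 4, 0, 0, 0, 0]
    - [255, 0, 8, 0, 0, 0, 0]
    - [255, 0, 12, 0, 0, 0, 0]
    - [255, 0, 16, 0, 0, 0, 0]
    - [255, 0, 20, 0, 0, 0, 0]
    - [255, 0, 24, 0, 0, 0, 0]
    - [255, 0, 28, 0, 0, 0, 0]
    - [255, 0, 32, 0, 0, 0, 0]

```text
time: 8.97
tcp_pos: [0.5641, 0.1308, 0.0948]
tool_rot: [-0.027, 1.0, 0.0, -0.0]
force: [-0.8, 0.2, -1.0]
width: 0.0189
grip_force: 52.4
```

Call:
servo_tool:
  series:
    - [255, 0, 4, 0, 0, 0, 0]
    - [255, 0, 8, 0, 0, 0, 0]
    - [255, 0, 12, 0, 0, 0, 0]
    - [255, 0, 16, 0, 0, 0, 0]
    - [255, 0, 20, 0, 0, 0, 0]
    - [255, 0, 24, 0, 0, 0, 0]
    - [255, 0, 26, 0, 0, 0, 0]
    - [255, 0, 26, 0, 0, 0, 0]

```text
time: 9.63
tcp_pos: [0.5627, 0.1568, 0.0948]
tool_rot: [-0.027, 1.0, 0.0, -0.0]
force: [-0.2, 0.1, -0.9]
width: 0.0193
grip_force: 52.4
```

```bash
python3 go.py 561 120 190 93;  python3 - <<'E'
from h import *
im,p=cloud("wrist");save("w4.png",im)
E
```

```text
t 9.63 pos [562.7 156.8  94.8] shift [  3.8 -36.6 -95.2] len 102.0 turn [ 0.0009 -0.0008  0.0014] F [-0.2  0.1 -0.9] w 0.0193 q6 -1.42
```

View pics/w4.png

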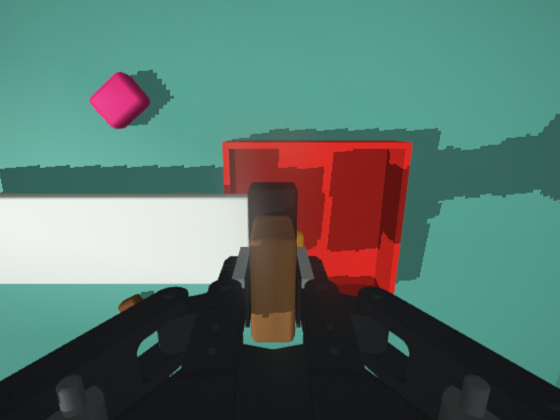

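The tile is bare up to its end at (248,240), and a yellow corner shows in the tray at (299,240). I'll lift and check the tray from above.

Call:
servo_tool:
  series:
    - [255, 0, 0, -10, 0, 0, 0]
    - [255, 0, 0, -30, 0, 0, 0]
    - [255, 0, 0, -55, 0, 0, 0]
    - [255, 8, -15, -75, 0, 0, 0]
    - [255, 25, -45, -85, 0, 0, 0]
    - [255, 43, -79, -85, 0, 0, 0]
    - [255, 62, -115, -85, 0, 0, 0]
    - [255, 80, -150, -85, 0, 0, 0]

```text
time: 10.35
tcp_pos: [0.49, 0.0007, 0.1809]
tool_rot: [-0.027, 1.0, 0.0, 0.0]
force: [1.0, -0.4, -0.5]
width: 0.0194
grip_force: 52.4
```

```bash
python3 go.py 430 -80 120 93
```

```text
t 10.35 pos [490.    0.7 180.9] shift [ 64.3 -77.4  60.8] len 118.0 turn [0.0004 0.0007 0.0013] F [ 1.  -0.4 -0.5] w 0.0194 q6 -1.7
```

Call:
servo_tool:
  series:
    - [255, 13, -16, 10, 0, 0, 0]
    - [255, 29, -35, 25, 0, 0, 0]
    - [255, 45, -54, 40, 0, 0, 0]
    - [255, 57, -69, 55, 0, 0, 0]
    - [255, 64, -77, 68, 0, 0, 0]
    - [255, 64, -77, 80, 0, 0, 0]
    - [255, 64, -77, 90, 0, 0, 0]
    - [255, 64, -77, 95, 0, 0, 0]

```text
time: 11.02
tcp_pos: [0.4307, -0.0781, 0.0841]
tool_rot: [-0.026, 1.0, 0.001, -0.001]
force: [-0.1, 0.5, -0.8]
width: 0.0193
grip_force: 52.4
```

```bash
python3 go.py 430 -80 38.8 93;  python3 - <<'E'
from h import *
im,p=cloud("top");save("t3.png",cv2.resize(im[190:310,100:320],None,fx=3,fy=3))
E
```

```text
t 11.02 pos [430.7 -78.1  84.1] shift [ 0.8 -1.9 45.3] len 45.0 turn [ 0.0011 -0.0015  0.0003] F [-0.1  0.5 -0.8] w 0.0193 q6 -1.89
```

View pics/t3.png

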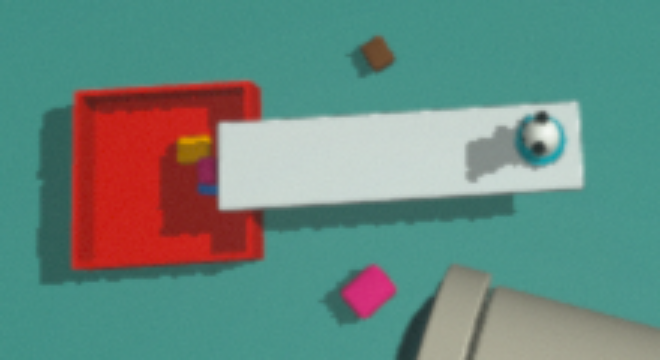

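All three chips are in the tray: yellow at (193,149), magenta at (208,170) and blue at (208,188). The tile is clear and the bear stands at (540,138). I'll set the scraper down.

Call:
servo_tool:
  series:
    - [255, 0, 0, 10, 0, 0, 0]
    - [255, 0, 0, 20, 0, 0, 0]
    - [255, 0, 0, 29, 0, 0, 0]
    - [255, 0, 0, 35, 0, 0, 0]
    - [255, 0, 0, 39, 0, 0, 0]
    - [255, 0, 0, 41, 0, 0, 0]
    - [255, 0, 0, 42, 0, 0, 0]
    - [255, 0, 0, 43, 0, 0, 0]

```text
time: 11.73
tcp_pos: [0.4312, -0.078, 0.0419]
tool_rot: [-0.027, 1.0, 0.0, -0.0]
force: [-0.5, 0.5, -0.9]
width: 0.0194
grip_force: 52.4
```

```bash
python3 go.py 430 -80 38.8 93
```

```text
t 11.73 pos [431.2 -78.   41.9] shift [ 1.3 -1.9  3.1] len 4.0 turn [ 0.0007 -0.0004  0.0009] F [-0.5  0.5 -0.9] w 0.0194 q6 -1.89
```

Call:
servo_tool:
  series:
    - [255, 0, 0, 0.7, 0, 0, 0]
    - [255, 0, 0, 1.4, 0, 0, 0]
    - [255, 0, 0, 2, 0, 0, 0]
    - [255, 0, 0, 2.5, 0, 0, 0]
    - [255, 0, 0, 2.8, 0, 0, 0]
    - [255, 0, 0, 3, 0, 0, 0]
    - [255, 0, 0, 3, 0, 0, 0]
    - [255, 0, 0, 3, 0, 0, 0]

```text
time: 12.4
tcp_pos: [0.4311, -0.078, 0.0388]
tool_rot: [-0.027, 1.0, 0.0, -0.0]
force: [-0.6, 0.2, -0.7]
width: 0.0193
grip_force: 52.6
```

```bash
python3 go.py 430 -80 38.8 93
```

```text
t 12.4 pos [431.1 -78.   38.8] shift [ 1.2 -2.   0. ] len 2.0 turn [ 0.0008 -0.0007  0.0009] F [-0.6  0.2 -0.7] w 0.0193 q6 -1.89
```

Call:
servo_tool:
  series:
    - [255, 0, 0, 0.2, 0, 0, 0]
    - [255, 0, 0, 0.4, 0, 0, 0]
    - [255, 0, 0, 0.6, 0, 0, 0]
    - [255, 0, 0, 0.8, 0, 0, 0]
    - [255, 0, 0, 1, 0, 0, 0]
    - [255, 0, 0, 1, 0, 0, 0]
    - [255, 0, 0, 1, 0, 0, 0]
    - [255, 0, 0, 1, 0, 0, 0]

```text
time: 13.07
tcp_pos: [0.4311, -0.078, 0.0388]
tool_rot: [-0.027, 1.0, 0.0, -0.0]
force: [-6.9, 0.7, 10.1]
width: 0.0192
grip_force: 54.1
```

Contact now, at 10 N. I'll release slowly and then back straight up.

Call:
servo_tool:
  series:
    - [255, 0, 0, -0.3, 0, 0, 0]
    - [255, 0, 0, -0.5, 0, 0, 0]
    - [150, 0, 0, -0.5, 0, 0, 0]
    - [100, 0, 0, -0.5, 0, 0, 0]
    - [60, 0, 0, -0.5, 0, 0, 0]
    - [30, 0, 0, -0.5, 0, 0, 0]
    - [0, 0, 0, -0.5, 0, 0, 0]
    - [0, 0, 0, -0.5, 0, 0, 0]

```text
time: 13.73
tcp_pos: [0.431, -0.078, 0.0382]
tool_rot: [-0.027, 1.0, 0.0, -0.0]
force: [-0.3, -0.1, 0.6]
width: 0.0853
grip_force: 0.0
```

Call:
servo_tool:
  series:
    - [0, 0, 0, -0.5, 0, 0, 0]
    - [0, 0, 0, -5, 0, 0, 0]
    - [0, 0, 0, -15, 0, 0, 0]
    - [0, 0, 0, -30, 0, 0, 0]
    - [0, 0, 0, -55, 0, 0, 0]
    - [0, 0, 0, -80, 0, 0, 0]
    - [0, 0, 0, -105, 0, 0, 0]
    - [0, 0, 0, -120, 0, 0, 0]

```text
time: 14.4
tcp_pos: [0.432, -0.0783, 0.1623]
tool_rot: [-0.027, 1.0, -0.0, 0.002]
force: [0.1, -0.2, 0.7]
width: 0.0857
grip_force: 0.0
```

```bash
python3 go.py 570 22 150 3;python3 - <<'E'
from h import *
im,p=cloud("wrist");z=p[...,2];m=(z>.012)&(z<.1)&(np.hypot(p[...,0]-.431,p[...,1]+.078)<.06)
q=p[m];print(len(q),np.percentile(z[m],[50,98]));print(cv2.minAreaRect((q[:,:2]*1000).astype(np.float32)))
E
```

```text
t 14.4 pos [432.  -78.3 162.3] shift [-143.1   92.8   12.7] len 171.0 turn [0.0023 0.0032 1.5717] F [ 0.1 -0.2  0.7] w 0.0857 q6 -1.89
2191 [0.05628546 0.05837061]
((432.12677001953125, -77.46966552734375), (77.81790161132812, 25.968965530395508), 3.0300586223602295)
```

The scraper stands upright, with its top at 58 mm and a footprint of 78x26. Next is the tile.

Call:
servo_tool:
  series:
    - [0, -10, 6, 0, 0, 0, 0.1]
    - [0, -25, 16, 0, 0, 0, 0.21]
    - [0, -43, 28, 0, 0, 0, 0.32]
    - [0, -62, 40, 0, 0, 0, 0.43]
    - [0, -80, 52, 0, 0, 0, 0.54]
    - [0, -100, 65, 0, 0, 0, 0.65]
    - [0, -118, 76, 0, 0, 0, 0.76]
    - [0, -132, 86, 0, 0, 0, 0.87]

```text
time: 15.12
tcp_pos: [0.5593, 0.0158, 0.1582]
tool_rot: [0.399, 0.917, 0.0, -0.001]
force: [1.3, -0.6, 0.4]
width: 0.0856
grip_force: 0.0
```

```bash
python3 go.py 570 22 140 3
```

```text
t 15.12 pos [559.3  15.8 158.2] shift [-2.8 12.1 18.2] len 22.0 turn [-5.000e-04 -1.200e-03  6.966e-01] F [ 1.3 -0.6  0.4] w 0.0856 q6 -0.79
```

Call:
servo_tool:
  series:
    - [0, -1, 4, 3, 0, -0.001, 0.11]
    - [0, -2, 8, 7, 0, -0.001, 0.22]
    - [0, -2.8, 12, 11, 0, -0.001, 0.33]
    - [0, -2.8, 12, 14, 0, -0.001, 0.44]
    - [0, -2.8, 12, 17, 0, -0.001, 0.55]
    - [0, -2.8, 12, 18, 0, -0.001, 0.65]
    - [0, -2.8, 12, 18, 0, -0.001, 0.697]
    - [0, -2.8, 12, 18, 0, -0.001, 0.697]

```text
time: 15.78
tcp_pos: [0.5688, 0.021, 0.1402]
tool_rot: [0.687, 0.726, -0.0, -0.0]
force: [-0.4, 0.2, -0.7]
width: 0.0858
grip_force: 0.0
```

```bash
python3 go.py 570 22 38 3;python3 - <<'E'
from h import *
im,p=cloud("wrist");z=p[...,2];m=(z>.048)&(z<.06)&(np.hypot(p[...,0]-.57,p[...,1]-.022)<.14)
q=p[m];print(len(q),np.percentile(z[m],[50,98]));print(cv2.minAreaRect((q[:,:2]*1000).astype(np.float32)))
for lo,hi in((-40,0),(0,20),(20,40)):
    k=q[(q[:,1]*1000>lo)&(q[:,1]*1000<hi)]
    if len(k):print(lo,hi,np.percentile(k[:,0],[.5,99.5]))
save("w5.png",im)
E
```

```text
t 15.78 pos [568.8  21.  140.2] shift [  0.9   1.3 102.2] len 102.0 turn [-0.0009  0.0001  0.003 ] F [-0.4  0.2 -0.7] w 0.0858 q6 -0.08
22314 [0.05308699 0.05534149]
((570.500732421875, 25.031875610351562), (58.34585189819336, 237.43601989746094), 3.007160186767578)
-40 0 [0.54415447 0.60160096]
0 20 [0.54280672 0.60000199]
20 40 [0.5415382  0.59881209]
```

View pics/w5.png

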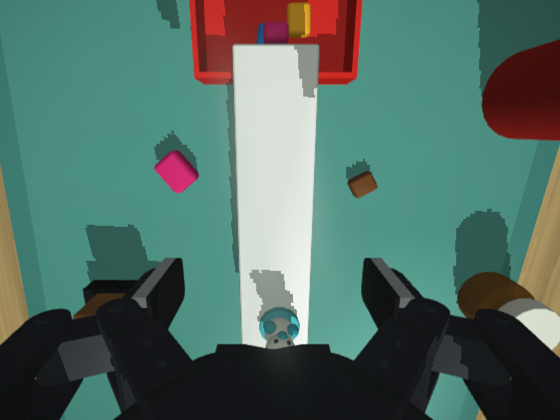

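The tile is bare, centred at (275,200) between the fingers with its sides free. The chips are in the tray near (290,25) and the bear is at (279,325). I'll descend and grip.

Call:
servo_tool:
  series:
    - [0, 1, 1.5, 15, 0, 0, 0.003]
    - [0, 1, 1.5, 35, 0, 0, 0.003]
    - [0, 1, 1.5, 55, 0, 0, 0.003]
    - [0, 1, 1.5, 72, 0, 0, 0.003]
    - [0, 1, 1.5, 86, 0, 0, 0.003]
    - [0, 1, 1.5, 96, 0, 0, 0.003]
    - [0, 1, 1.5, 101, 0, 0, 0.003]
    - [0, 1, 1.5, 103, 0, 0, 0.003]
  grip_force: 20

```text
time: 16.5
tcp_pos: [0.5701, 0.0221, 0.0366]
tool_rot: [0.687, 0.726, -0.001, -0.0]
force: [-0.1, 0.4, -0.1]
width: 0.0852
grip_force: 0.0
```

Call:
servo_tool:
  series:
    - [10, 0, 0, 0, 0, 0, 0]
    - [20, 0, 0, 0, 0, 0, 0]
    - [30, 0, 0, 0, 0, 0, 0]
    - [40, 0, 0, 0, 0, 0, 0]
    - [50, 0, 0, 0, 0, 0, 0]
    - [60, 0, 0, 0, 0, 0, 0]
    - [65, 0, 0, 0, 0, 0, 0]
    - [70, 0, 0, 0, 0, 0, 0]

```text
time: 17.17
tcp_pos: [0.5704, 0.0221, 0.0373]
tool_rot: [0.688, 0.726, -0.0, -0.0]
force: [-0.7, 0.4, -0.1]
width: 0.0621
grip_force: 0.0
```

```bash
python3 go.py 570 22 38 3
```

```text
t 17.17 pos [570.4  22.1  37.3] shift [-0.1 -0.4 -0.7] len 1.0 turn [-0.0004  0.0001  0.0017] F [-0.7  0.4 -0.1] w 0.0621 q6 -0.08
```

Call:
servo_tool:
  series:
    - [73, 0, 0, 0, 0, 0, 0]
    - [76, 0, 0, 0, 0, 0, 0]
    - [79, 0, 0, 0, 0, 0, 0]
    - [82, 0, 0, 0, 0, 0, 0]
    - [86, 0, 0, 0, 0, 0, 0]
    - [90, 0, 0, 0, 0, 0, 0]
    - [120, 0, 0, 0, 0, 0, 0]
    - [255, 0, 0, 0, 0, 0, 0]
  grip_force: 30

```text
time: 17.83
tcp_pos: [0.5704, 0.0221, 0.0374]
tool_rot: [0.688, 0.726, -0.0, -0.0]
force: [-1.1, -0.3, 2.6]
width: 0.0576
grip_force: 33.7
```

Call:
servo_tool:
  series:
    - [255, 0, 0, 0, 0, 0, 0]
    - [255, 0, 0, 0, 0, 0, 0]
    - [255, 0, 0, 0, 0, 0, 0]
    - [255, 0, 0, 0, 0, 0, 0]
    - [255, 0, 0, 0, 0, 0, 0]
    - [255, 0, 0, 0, 0, 0, 0]
    - [255, 0, 0, 0, 0, 0, 0]
    - [255, 0, 0, 0, 0, 0, 0]
  grip_force: 80

```text
time: 18.5
tcp_pos: [0.5707, 0.0221, 0.0377]
tool_rot: [0.688, 0.726, 0.0, 0.0]
force: [-2.1, 0.3, 4.7]
width: 0.0562
grip_force: 86.5
```

Call:
servo_tool:
  series:
    - [255, 0, 0, -0.5, 0, 0, 0]
    - [255, 0, 0, -1.5, 0, 0, 0]
    - [255, 0, 0, -3, 0, 0, 0]
    - [255, 0, 0, -5, 0, 0, 0]
    - [255, 0, 0, -7.5, 0, 0, 0]
    - [255, 0, 0, -10, 0, 0, 0]
    - [255, 0, 0, -12.5, 0, 0, 0]
    - [255, 0, 0, -15, 0, 0, 0]

```text
time: 19.17
tcp_pos: [0.5704, 0.0221, 0.0525]
tool_rot: [0.688, 0.726, -0.0, -0.0]
force: [-0.4, 0.1, -4.2]
width: 0.0566
grip_force: 85.6
```

Call:
servo_tool:
  series:
    - [255, 0, 0, -3, 0, 0, 0]
    - [255, 0, 0, -6.5, 0, 0, 0]
    - [255, 0, 0, -10.5, 0, 0, 0]
    - [255, 0, 0, -15, 0, 0, 0]
    - [255, 0, 0, -19.5, 0, 0, 0]
    - [255, 0, 0, -24, 0, 0, 0]
    - [255, 0, 0, -28.5, 0, 0, 0]
    - [255, 0, 0, -33, 0, 0, 0]

```text
time: 19.83
tcp_pos: [0.5705, 0.0221, 0.0857]
tool_rot: [0.688, 0.726, -0.0, -0.0]
force: [-0.5, 0.2, -4.6]
width: 0.0567
grip_force: 85.6
```

```bash
cat > chk.py <<'E'
from h import *
im,p=cloud("top");z=p[...,2];hsv=cv2.cvtColor(im,cv2.COLOR_RGB2HSV);z0=ctrl.get_state()["tcp_pos"][2]+.0165
m=(abs(z-z0)<.012)&(hsv[...,1]<60)&(hsv[...,2]>130)&(abs(p[...,0]-.57)<.05)&(abs(p[...,1]-.02)<.14)
q=p[m];A=np.c_[q[:,:2]-q[:,:2].mean(0),np.ones(len(q))];c=np.linalg.lstsq(A,q[:,2],rcond=None)[0]
print(len(q),"z",np.median(q[:,2]),"tilt deg",np.degrees(c[:2]),cv2.minAreaRect((q[:,:2]*1000).astype(np.float32)))
m=(z>z0+.025)&(z<z0+.06)&(abs(p[...,0]-.577)<.03)&(abs(p[...,1]+.07)<.03);print("bear",m.sum(),p[m].mean(0),p[m].max(0));print(ctrl.get_state()["force"],ctrl.get_state()["tcp_pos"],ctrl.get_state()["width"])
E
python3 chk.py
```

```text
1056 z 0.10249762904611805 tilt deg [0.0198534  0.03946179] ((570.809326171875, 10.575607299804688), (58.281219482421875, 216.27072143554688), 2.941744327545166)
bear 145 [ 0.57825979 -0.07012808  0.14244926] [ 0.59140735 -0.0572126   0.14960164]
[ 1.00240335 -0.42094527 -4.18266637] [0.57098064 0.02209902 0.08685273] 0.05635622247822773
```

The tile is held level and the bear is still standing. So far it's up 48 mm, and I need at least 100, so I'll lift another 80.

Call:
servo_tool:
  series:
    - [255, 0, 0, -1.5, 0, 0, 0]
    - [255, 0, 0, -4.5, 0, 0, 0]
    - [255, 0, 0, -9, 0, 0, 0]
    - [255, 0, 0, -14, 0, 0, 0]
    - [255, 0, 0, -19, 0, 0, 0]
    - [255, 0, 0, -24, 0, 0, 0]
    - [255, 0, 0, -29, 0, 0, 0]
    - [255, 0, 0, -34, 0, 0, 0]

```text
time: 20.55
tcp_pos: [0.5705, 0.0221, 0.1199]
tool_rot: [0.688, 0.726, -0.0, -0.0]
force: [-0.7, 0.5, -4.4]
width: 0.0567
grip_force: 85.7
```

Call:
servo_tool:
  series:
    - [255, 0, 0, -5, 0, 0, 0]
    - [255, 0, 0, -10.5, 0, 0, 0]
    - [255, 0, 0, -16, 0, 0, 0]
    - [255, 0, 0, -21, 0, 0, 0]
    - [255, 0, 0, -25.5, 0, 0, 0]
    - [255, 0, 0, -29, 0, 0, 0]
    - [255, 0, 0, -31.5, 0, 0, 0]
    - [255, 0, 0, -33, 0, 0, 0]

```text
time: 21.22
tcp_pos: [0.5705, 0.0221, 0.1526]
tool_rot: [0.688, 0.726, -0.0, -0.0]
force: [0.5, -0.1, -4.4]
width: 0.0562
grip_force: 85.7
```

Call:
servo_tool:
  series:
    - [255, 0, 0, -3, 0, 0, 0]
    - [255, 0, 0, -6, 0, 0, 0]
    - [255, 0, 0, -8.5, 0, 0, 0]
    - [255, 0, 0, -10.5, 0, 0, 0]
    - [255, 0, 0, -12, 0, 0, 0]
    - [255, 0, 0, -12.5, 0, 0, 0]
    - [255, 0, 0, -12.5, 0, 0, 0]
    - [255, 0, 0, -12.5, 0, 0, 0]

```text
time: 21.88
tcp_pos: [0.5704, 0.0221, 0.1646]
tool_rot: [0.688, 0.726, -0.0, -0.0]
force: [-0.4, -0.2, -4.3]
width: 0.0565
grip_force: 85.7
```

Call:
servo_tool:
  series:
    - [255, 0, 0, 0, 0, 0, 0]
    - [255, 0, 0, 0, 0, 0, 0]
    - [255, 0, 0, 0, 0, 0, 0]
    - [255, 0, 0, 0, 0, 0, 0]
    - [255, 0, 0, 0, 0, 0, 0]
    - [255, 0, 0, 0, 0, 0, 0]
    - [255, 0, 0, 0, 0, 0, 0]
    - [255, 0, 0, 0, 0, 0, 0]

```text
time: 22.55
tcp_pos: [0.5705, 0.0221, 0.1647]
tool_rot: [0.688, 0.726, -0.0, -0.0]
force: [0.0, -0.1, -5.1]
width: 0.0566
grip_force: 85.7
```

```bash
python3 chk.py
```

```text
1515 z 0.1814773605162866 tilt deg [0.24759013 0.07911081] ((570.6035766601562, 14.096649169921875), (58.3154182434082, 223.3340301513672), 3.027914524078369)
bear 182 [ 0.57821033 -0.0702098   0.221348  ] [ 0.5913907  -0.05685711  0.22705983]
[ 0.78893402  0.01919308 -4.27983653] [0.57044943 0.0221066  0.16470743] 0.05643703832594803
```

The tile is up 127 mm, level and still, with the bear on it.

```bash
python3 -c "
from plant import ctrl
print(ctrl.sign_off())"
```

```text
the job is handed in; nothing more can be done
None
```

The job is handed in at about 23 s: all three offcuts are in the tray, the scraper is standing upright and released on the desk, and the tile is held level about 127 mm above its stand with the bear still on it.

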